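# Rack a slide box and close the end stop

## Robot

A 7-joint arm with a two-finger parallel gripper is mounted at the origin on the work surface. World frame = base frame: x ahead of the robot, y to its left, z up, the work surface at z = 0. Lengths are in mm, angles in rad, forces in N, time in s.
With the tool pointing down it reaches from about 400 to 750 mm from the base axis. Payload 19.5 kg.
Tool frame: the origin (TCP) lies midway between the tips of the shut fingers; the grasp point (between the pads) lies 19 mm behind it (robot.tcp_to_grasp is the distance from the TCP to the grasp point, in mm); z points along the fingers, y is the line along which they close (so a half turn about z gives the same grasp; the last joint's range is limited). The gripper opens to 85 mm and grips with 20 to 120 N. Pads are 22 mm wide; open, the fingers measure 114 mm over their backs; the gripper's body (76 mm by 85 mm) begins 54 mm behind the grasp point. The pads swing forward as they close: fully open they stand 13 mm farther back than shut.
Start: joints at [1.137, 0.707, -0.028, 1.485, 0.022, 0.951, -0.075], TCP at [219.556, -531.404, 231.268] pointing down, gripper open.
Joint ranges: [-2.71, 2.71], [-0.32, 2.16], [-1.57, 1.52], [0, 2.45], [-1.46, 4.6], [0, 2.02], [-2.83, 2.83]. Speed limits (rad/s): [1.89, 1.89, 2.57, 2.57, 3.01, 3.01, 3.01].

## Interface

Orientations are given as [roll, pitch, yaw] about the fixed x, y, z axes, in that order (R = Rz(yaw) Ry(pitch) Rx(roll)).
In Python, from workcell import robot, viewer gives the robot as it stands. The module is installed in compiled form; this text tells all that it offers.
- The arm moves only by the tool send_rows, never from a script. Its argument "deltas" is a list of rows, each an object with "rot": the turn, a rotation vector about the world's x, y, z in degrees, a list of three; "dp": the shift along the world's x, y, z in m, a list of three; "claw": the closure, from 0 (fully open) to 1 (shut). In form: [{"rot": [wx, wy, wz], "dp": [x, y, z], "claw": claw}, ...]. A call has 1 to 10 rows; each row is the pose to reach, as a shift and turn from the pose commanded when the call began; what a row does not reach only later rows make up. A row lasts 1/8 s, in which the tool goes at most 62.5 mm and 10.7 degrees, less where a joint would pass 70% of its speed; a pose out of reach is approached as far as the arm can. A call with a gripper value outside its range is refused whole. The fingers move at their own pace and stop on an object; "newtons" is the grip in N (left out, the last holds). Time passes only in rows, so rows that repeat a pose let the fingers close. It gives the time, the measured TCP pose, the force, the opening and the grip force at its end, in the units of the state.
- robot.state(): the state, without advancing time (a new reading comes with each control period).
- viewer.camera(name): name is "scene" or "top"; returns the picture (480x640x3 uint8, red, green, blue); there is no depth.
- viewer.camera_model(name): a dict with "fx", "fy", "cx", "cy" (pixels), "rvec" (rotation vector, rad) and "tvec" (3), from world to camera coordinates, as OpenCV has them. Camera axes: x right, y down, z forward; pixel columns grow to the right and rows downward; lengths in mm; the calibration is good to about 2 mm. A picture is of the moment at which its call begins. camera_model takes no time and is no camera call.
- robot.job_done(): hands the job in; it is judged then, once.
The state is a dict: "t": time; "joints": joint angles; "qd": joint speeds; "effort": joint torques, N m; "tcp_pos": TCP position; "eef_rot": TCP orientation; "ft_force": force on the tool from outside, world axes, zero at the start; "wrist_torque": the same for the moment, N m; "width": finger opening in mm; "finger_force": force on a finger pad.
Only numpy, scipy, OpenCV 4.12 (cv2) and the standard library are available. Lean on these libraries where they do the work, as an engineer would, in place of code of your own. Each camera call takes 0.05 s, during which the arm holds its last target. There are 200 camera calls.

## Task

Take the slim slide box that stands on the bench (not the thick one) and stand it upright in the metal rack, flat side against flat side, between the box already there and the sliding end stop. Then slide the stop up so that both boxes stand straight and snug between it and the rack's end wall, and let go.

Things in the scene. Friction and masses are not known exactly. Their poses are not given: they have to be found in the camera images.
- slide_box: The slim box to pack: closed rigid plastic box for microscope slides, standing upright on the bench, 50 mm wide (own x), 34 thick (own y), 88 tall (own z), about 0.16 kg. Origin: centre of its underside. Grip it from above across the 50 mm. The thick box of the same make (50 x 66 x 88 mm) standing 10 to 25 cm away is not wanted.
- row_box: Identical slim box (50 x 34 x 88 mm, same axes and origin) already standing loose in the rack, its thickness along the rack's y, 0 to 12 mm from the end wall; it slides along the floor plate when pushed.
- rack: Low metal rack fixed to the bench, open at sides and top: floor plate 80 mm wide (own x), 280 long (own y, -160 to +120 mm), its upper face 8 mm above the bench; upright end wall, 98 mm high, inner face at y = +110 mm. Origin: at bench height on the centre line x = 0; z up. The boxes belong on the centre line, thickness along y.
- stop_post (a point): Top centre of the sliding stop's black grip post, 16 x 16 mm, square to the rack, 103 mm above the bench, clear for 85 mm down. The stop moves only along rack y at x = 0 (2 N friction, stays put). Its plate (70 mm wide, top 90 mm above the bench) faces the boxes 52 mm from the post's centre towards +y. Starts drawn back, post at y = -142 to -112 mm; boxes snug: y = -10.
Not all that is in view belongs to the job. What is shaped like the slide_box but orange or red is not meant. Leave any orange or pink look-alike of the row_box alone.

How it is judged (in metres and radians):
At the end, for the whole second after the job is handed in: Both slim boxes stand on the rack's floor, upright and square to the rack within 10 degrees, within 20 mm of its centre line and at rest, and the stop is closed up to leave at most 10 mm of slack in all between wall, boxes and stop (x of slide_box in the frame of rack between -0.02 and 0.02 m and y of slide_box in the frame of rack between 0 and 0.11 m and z of slide_box in the frame of rack between 0 and 0.02 m and angle between each of slide_box, row_box's own z axis and vertical below 0.1745 rad and angle between the y axis of each of slide_box, row_box and the y axis of rack, either way round below 0.1745 rad and linear speed of each of slide_box, row_box below 0.02 m/s and x of row_box in the frame of rack between -0.02 and 0.02 m and y of row_box in the frame of rack between 0 and 0.11 m and z of row_box in the frame of rack between 0 and 0.02 m and y of stop_post in the frame of rack above -0.02 m); the robot touches nothing.
It also fails if it takes over 45 s, if anything falls off the work surface, if the arm or the gripper's body presses on something with over 40 N, if the wrist force passes 120 N, or if a joint passes its speed limit or range.

## Working session

There is one attempt and no reset: what is moved stays moved. The work goes in short steps, Python scripts to look and compute and a tool call to move; the robot and the scene stay as the last step left them, time stands still between calls to the robot, and variables do not carry over. Pictures are saved under pics/ and viewed, at most 10 in all, crops included, and the job is handed in when it is done.

Besides the shell and the picture viewer there is one more tool, called by a JSON object that holds its "op" and its "data". send_rows: Moves the arm, as the interface text tells. Its arguments: {"type":"object","properties":{"deltas":{"type":"array"},"newtons":{"type":"number"}},"required":["deltas"]}

```bash
mkdir -p pics; cat > h.py <<'E'
import numpy as np, cv2
from workcell import robot, viewer
def save(n,f):
    im=viewer.camera(n); cv2.imwrite(f,im[:,:,::-1]); return im
def ray(n,u,v,z):
    m=viewer.camera_model(n); R=cv2.Rodrigues(np.array(m["rvec"],float))[0]; t=np.array(m["tvec"],float).ravel()
    d=R.T@np.array([(u-m["cx"])/m["fx"],(v-m["cy"])/m["fy"],1]); c=-R.T@t
    return c+d*(z-c[2])/d[2]
def proj(n,p):
    m=viewer.camera_model(n); K=np.array([[m["fx"],0,m["cx"]],[0,m["fy"],m["cy"]],[0,0,1.]])
    return cv2.projectPoints(np.array(p,float).reshape(-1,3),np.array(m["rvec"],float),np.array(m["tvec"],float),K,None)[0].reshape(-1,2)
E
python3 - <<'E'
from h import *
save("scene","pics/s0.png");save("top","pics/t0.png")
for n in("scene","top"):
    m=viewer.camera_model(n);R=cv2.Rodrigues(np.array(m["rvec"],float))[0];print(n,m["fx"],-R.T@np.array(m["tvec"]).ravel(),R[2])
s=robot.state();print(s["tcp_pos"],s["eef_rot"],s["width"],robot.tcp_to_grasp)
E
```

```text
scene 572.1654891378132 [1128.94679694 -458.97337132  870.50420753] [-0.57388019  0.38409327 -0.72327995]
top 500.2154925469326 [404.1064398  -26.78869144 981.84893937] [ 0.1207512  -0.03465935 -0.99207756]
[ 219.46082168 -531.2343012   230.88332209] [-3.14065826e+00  1.24368561e-05  3.91753968e-01] 85.26500218661096 18.700000000000003
```

View pics/s0.png

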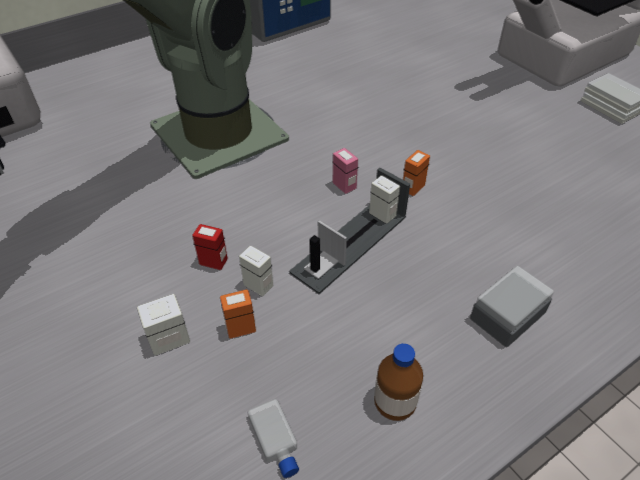

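View pics/t0.png

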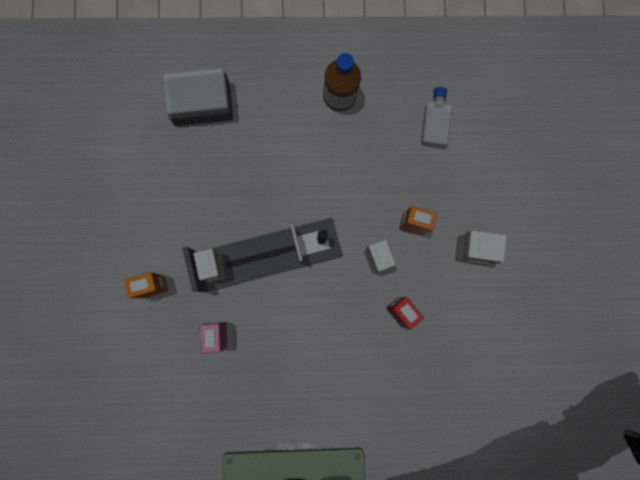

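Candidates for slide_box: the white slim box at scene (257,270) / top (381,256). Not wanted are the thick white box at top (486,247), orange at (420,219), red at (408,313) and the white row_box in the rack at (206,264). I choose the white slim box at top (381,256) and will check it in a close crop.

```bash
python3 - <<'E'
from h import *
t=cv2.imread("pics/t0.png")
a=cv2.resize(t[205:305,175:435],None,fx=3,fy=3,interpolation=cv2.INTER_CUBIC)
a=cv2.convertScaleAbs(a,alpha=1.5)
s=cv2.imread("pics/s0.png")
b=cv2.resize(s[235:305,225:345],None,fx=3.3,fy=3.3,interpolation=cv2.INTER_CUBIC)
c=np.zeros((300+b.shape[0],780,3),np.uint8);c[:300]=a;c[300:,:b.shape[1]]=b
b2=cv2.resize(s[165:235,365:485],None,fx=3.1,fy=3.3);c[300:,b.shape[1]:b.shape[1]+b2.shape[1]]=b2
cv2.imwrite("pics/c0.png",c)
hsv=cv2.cvtColor(t,cv2.COLOR_BGR2HSV)
for th in (130,150,170):
  m=((hsv[:,:,2]>th)&(hsv[:,:,1]<40)).astype(np.uint8)
  m[:200]=0;m[340:]=0
  for k in cv2.findContours(m,0,2)[0]:
    if cv2.contourArea(k)>60:
      r=cv2.minAreaRect(k);P=np.array([ray("top",*p,88 if r[0][0]>340 else 96)[:2] for p in cv2.boxPoints(r)])
      e=np.diff(np.vstack([P,P[:1]]),axis=0)
      print(th,np.round(r[0]),P.mean(0).round(1),np.linalg.norm(e,axis=1).round(),np.degrees(np.arctan2(e[:2,1],e[:2,0])).round(1))
m=((hsv[:,:,2]<75)).astype(np.uint8);m[:200]=0;m[300:]=0;m[:,350:]=0
for k in cv2.findContours(m,0,2)[0]:
  if cv2.contourArea(k)>300:
    r=cv2.minAreaRect(k);print("dark",r,cv2.contourArea(k))
E
```

```text
130 [139. 284.] [444.4 262.1] [25. 12. 25. 12.] [ -77.  -165.2]
130 [205. 264.] [478.1 146.7] [29. 44. 29. 43.] [ -76.9 -166.1]
130 [382. 255.] [ 487.7 -167.6] [28. 44. 28. 44.] [ -70.7 -161.7]
130 [313. 242.] [513.1 -44.7] [28. 30. 28. 30.] [ -73.9 -164.4]
130 [487. 246.] [ 500.6 -360.9] [44. 61. 44. 61.] [-11.6 -99.3]
dark ((154.0, 285.5), (27.0, 44.0), 90.0) 512.5
dark ((263.4038391113281, 258.01922607421875), (53.14746856689453, 155.71620178222656), 78.69007110595703) 5009.5
```

View pics/c0.png

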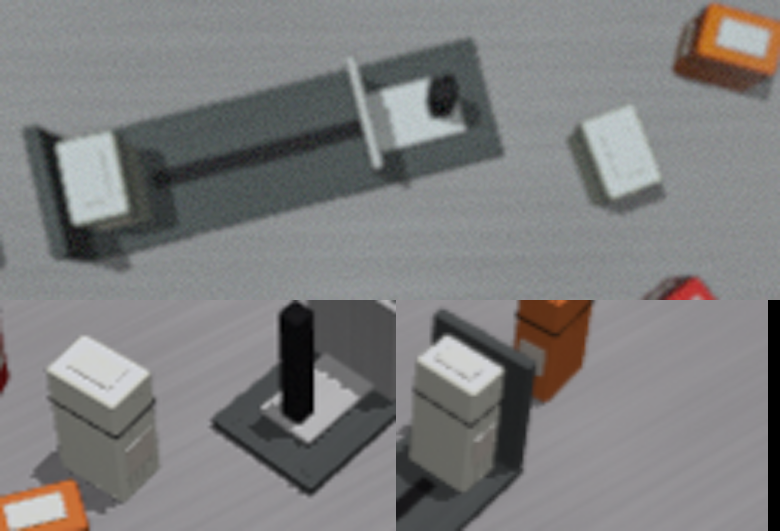

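The crop confirms a white slim box (top face corners at crop (581,125), (632,105), (662,182), (612,200)). The rack's floor corners are at crop (472,38) and (503,155), and the black post top is near (443,82).

```bash
python3 - <<'E'
from h import *
f=lambda pts,z:np.array([ray("top",175+(x+.5)/3-.5,205+(y+.5)/3-.5,z)[:2] for x,y in pts])
def rep(n,P):
    e=np.diff(np.vstack([P,P[:1]]),axis=0);print(n,P.mean(0).round(1),np.linalg.norm(e,axis=1).round(),np.degrees(np.arctan2(e[:,1],e[:,0])).round(1))
rep("slide",f([(581,125),(632,105),(662,182),(612,200)],88))
rep("row",f([(55,144),(110,131),(132,215),(78,227)],96))
c=f([(472,38),(503,155),(130,250),(118,128)],8);e=np.diff(c,axis=0)
print("floor",c.round(1),np.degrees(np.arctan2(e[:,1],e[:,0])).round(1),np.linalg.norm(e[0]))
pt=f([(443,81)],103)[0];ps=ray("scene",315,237.5,103)[:2];print("post",pt,ps)
pl=f([(350,60),(379,166)],90);print("plate",pl.round(1), "w",np.linalg.norm(pl[0]-pl[1]))
# scene-based
g=lambda pts,z,o,k=(3.3,3.3):np.array([ray("scene",o[0]+x/k[0]-.5,o[1]+(y-300)/k[1]-.5,z)[:2] for x,y in pts])
rep("slide s",g([(47,370),(86,337),(152,373),(113,407)],88,(225,235)))
rep("row s",g([(413-396,370),(445-396,337),(502-396,372),(474-396,404)],96,(365,165),(3.1,3.3)))
# wall top scene corners
print("floor s",g([(213,425),(311,493)],8,(225,235)).round(1))
E
```

```text
slide [ 486.5 -167.9] [33. 50. 32. 49.] [ -69.9 -161.   108.3   20.4]
row [477.  145.5] [33. 51. 32. 51.] [ -77.7 -165.5  101.3   15.5]
floor [[ 571.9  -84.5]
 [ 494.1 -102.7]
 [ 438.1  139.3]
 [ 517.1  147.1]] [-166.9  103.     5.6] 79.86921987988265
post [530.08450381 -61.00248908] [526.77867948 -60.1003479 ]
plate [[545.8  -6. ]
 [481.6 -22.1]] w 66.21697167251274
slide s [ 490.5 -168.9] [31. 47. 31. 47.] [ 106.9   20.4  -73.5 -159.6]
row s [483.3 140.4] [39. 48. 35. 49.] [ 108.5   11.8  -70.3 -164.5]
floor s [[ 500.6 -105.2]
 [ 575.6  -86.2]]
```

Estimates: the slide box is at (488.5, -168.4) with own x at 20°. The rack origin is about (498.5, 62) with yaw about 13.3°. The post is at rack y of about -126 and the row box at about +83. Next I move above the box.

{"op": "send_rows", "data": {"deltas": [{"rot":[0,0,10],"dp":[0.03,0.04,0],"claw":0},{"rot":[0,0,20],"dp":[0.06,0.08,0],"claw":0},{"rot":[0,0,30],"dp":[0.09,0.121,0],"claw":0},{"rot":[0,0,40],"dp":[0.12,0.162,0],"claw":0},{"rot":[0,0,50],"dp":[0.15,0.203,0],"claw":0},{"rot":[0,0,60],"dp":[0.18,0.243,-0.02],"claw":0},{"rot":[0,0,70],"dp":[0.21,0.283,-0.04],"claw":0},{"rot":[0,0,80],"dp":[0.24,0.323,-0.06],"claw":0},{"rot":[0,0,87.5],"dp":[0.269,0.363,-0.08],"claw":0},{"rot":[0,0,87.5],"dp":[0.269,0.363,-0.08],"claw":0}]}}

```text
t: 1.35
tcp_pos: [489.6, -165.0, 149.9]
eef_rot: [-3.141, -0.003, 1.926]
ft_force: [-0.5, -1.3, 0.3]
width: 85.6
finger_force: 0.0
```

{"op": "send_rows", "data": {"deltas": [{"rot":[0,0,0],"dp":[0,0,0],"claw":0},{"rot":[0,0,0],"dp":[0,0,0],"claw":0}]}}

```text
t: 1.6
tcp_pos: [488.2, -169.4, 151.6]
eef_rot: [-3.141, 0.001, 1.917]
ft_force: [0.6, -0.9, 0.4]
width: 85.3
finger_force: 0.0
```

```bash
python3 - <<'E'
from h import *
s=robot.state();print(s["t"],s["tcp_pos"],s["eef_rot"],s["joints"],s["ft_force"])
a=save("scene","pics/s1.png");b=save("top","pics/t1.png")
a=cv2.resize(a[150:330,180:340],None,fx=2.5,fy=2.5);b=cv2.resize(b[200:320,320:460],None,fx=2.5,fy=2.5)
c=np.zeros((450,760,3),np.uint8);c[:,:400]=a;c[:300,400:750]=b;cv2.imwrite("pics/c1.png",c[:,:,::-1])
E
```

```text
1.6 [ 488.20037018 -169.41173857  151.58486464] [-3.14149086e+00  6.40827859e-04  1.91696322e+00] [ 0.46625134  0.75258748 -0.3567309   1.79053912  0.39590697  0.66933855
  0.23012729] [ 0.6486732  -0.91740456  0.43440294]
```

View pics/c1.png

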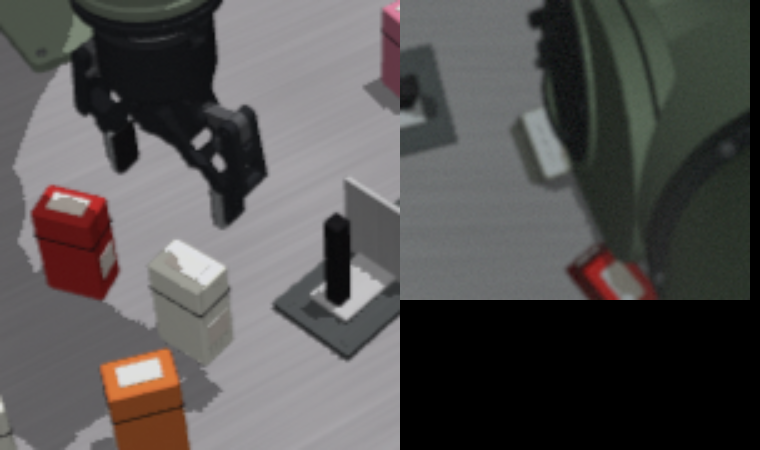

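The fingers straddle the line over the slim white box (box top at crop (188,268), fingertips at (118,165) and (225,220)). Descending and closing.

{"op": "send_rows", "data": {"deltas": [{"rot":[0,0,0],"dp":[0,0,-0.03],"claw":0},{"rot":[0,0,0],"dp":[0,0,-0.06],"claw":0},{"rot":[0,0,0],"dp":[0,0,-0.085],"claw":0},{"rot":[0,0,0],"dp":[0,0,-0.1],"claw":0},{"rot":[0,0,0],"dp":[0,0,-0.11],"claw":0},{"rot":[0,0,0],"dp":[0,0,-0.11],"claw":0}]}}

```text
t: 2.45
tcp_pos: [488.5, -168.5, 41.2]
eef_rot: [-3.141, -0.0, 1.919]
ft_force: [0.3, 0.7, 1.1]
width: 85.4
finger_force: 0.0
```

{"op": "send_rows", "data": {"deltas": [{"rot":[0,0,0],"dp":[0,0,0],"claw":0.3},{"rot":[0,0,0],"dp":[0,0,0],"claw":0.35},{"rot":[0,0,0],"dp":[0,0,0],"claw":0.4},{"rot":[0,0,0],"dp":[0,0,0],"claw":0.5},{"rot":[0,0,0],"dp":[0,0,0],"claw":0.6},{"rot":[0,0,0],"dp":[0,0,0],"claw":0.6},{"rot":[0,0,0],"dp":[0,0,0],"claw":0.6},{"rot":[0,0,0],"dp":[0,0,0],"claw":0.6}], "newtons": 30}}

```text
t: 3.45
tcp_pos: [488.6, -168.6, 41.6]
eef_rot: [-3.142, 0.0, 1.919]
ft_force: [-1.0, 0.6, 6.6]
width: 50.0
finger_force: 30.9
```

{"op": "send_rows", "data": {"deltas": [{"rot":[0,0,0],"dp":[0,0,0.02],"claw":0.6},{"rot":[0,0,0],"dp":[0,0,0.06],"claw":0.6},{"rot":[0,0,0],"dp":[0,0,0.1],"claw":0.6},{"rot":[0,0,0],"dp":[0,0,0.13],"claw":0.6},{"rot":[0,0,0],"dp":[0,0,0.14],"claw":0.6},{"rot":[0,0,0],"dp":[0,0,0.14],"claw":0.6}]}}

```text
t: 4.2
tcp_pos: [488.5, -168.5, 181.1]
eef_rot: [-3.142, 0.0, 1.919]
ft_force: [-0.8, -0.4, -2.5]
width: 49.6
finger_force: 32.3
```

{"op": "send_rows", "data": {"deltas": [{"rot":[0,0,-1],"dp":[0,0.03,0],"claw":0.6},{"rot":[0,0,-2],"dp":[0.001,0.07,0],"claw":0.6},{"rot":[0,0,-3],"dp":[0.001,0.115,0],"claw":0.6},{"rot":[0,0,-5],"dp":[0.002,0.16,0],"claw":0.6},{"rot":[0,0,-6],"dp":[0.003,0.205,0],"claw":0.6},{"rot":[0,0,-6.7],"dp":[0.0035,0.24,0],"claw":0.6},{"rot":[0,0,-6.7],"dp":[0.0035,0.2575,-0.01],"claw":0.6},{"rot":[0,0,-6.7],"dp":[0.0035,0.2575,-0.03],"claw":0.6},{"rot":[0,0,-6.7],"dp":[0.0035,0.2575,-0.05],"claw":0.6},{"rot":[0,0,-6.7],"dp":[0.0035,0.2575,-0.05],"claw":0.6}]}}

```text
t: 5.45
tcp_pos: [491.1, 89.0, 129.5]
eef_rot: [-3.138, 0.0, 1.802]
ft_force: [0.5, 0.2, -1.1]
width: 49.8
finger_force: 32.0
```

```bash
python3 - <<'E'
from h import *
s=robot.state();print(s["t"],s["tcp_pos"],s["eef_rot"])
a=save("scene","pics/s2.png");b=save("top","pics/t2.png")
a=cv2.resize(a[120:300,270:440],None,fx=3,fy=3);cv2.imwrite("pics/c2.png",a[:,:,::-1])
# underside corners predicted when lowered, and rows
o=np.array([498.5,62]);u=np.array([.973,.23]);v=np.array([-.23,.973])
for n,p,z in [("x0 y45 floor",o+45*v,8),("postTop",o-126*v,103)]: print(n,(proj("scene",[*p,z])[0]-[270,120])*3)
E
```

```text
5.45 [491.06883231  88.97397064 129.4945365 ] [-3.13792295e+00  4.51535978e-05  1.80240827e+00]
x0 y45 floor [300.45878224 313.89013635]
postTop [134.97358527 353.52069026]
```

View pics/c2.png

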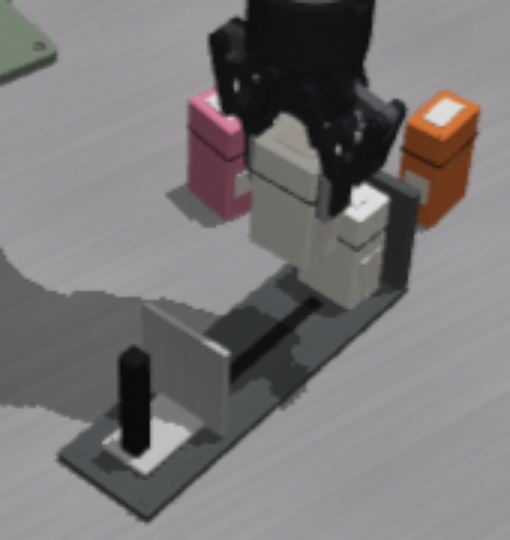

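The view shows the held box above the free floor between the stop (post top at crop (135,353)) and the row box (crop (345,240)), with both neighbours clear. Lowering.

{"op": "send_rows", "data": {"deltas": [{"rot":[0,0,0],"dp":[0.0005,0,-0.02],"claw":0.6},{"rot":[0,0,0],"dp":[0.0005,0,-0.04],"claw":0.6},{"rot":[0,0,0],"dp":[0.0005,0,-0.06],"claw":0.6},{"rot":[0,0,0],"dp":[0.0005,0,-0.07],"claw":0.6},{"rot":[0,0,0],"dp":[0.0005,0,-0.076],"claw":0.6},{"rot":[0,0,0],"dp":[0.0005,0,-0.079],"claw":0.6},{"rot":[0,0,0],"dp":[0.0005,0,-0.081],"claw":0.6},{"rot":[0,0,0],"dp":[0.0005,0,-0.081],"claw":0.6}]}}

```text
t: 6.55
tcp_pos: [492.6, 89.1, 50.4]
eef_rot: [3.141, 0.0, 1.802]
ft_force: [0.4, 0.5, -1.3]
width: 49.8
finger_force: 32.2
```

{"op": "send_rows", "data": {"deltas": [{"rot":[0,0,0],"dp":[0,0,-0.001],"claw":0.6},{"rot":[0,0,0],"dp":[0,0,-0.0015],"claw":0.6},{"rot":[0,0,0],"dp":[0,0,-0.0015],"claw":0.6}]}}

```text
t: 6.92
tcp_pos: [492.7, 89.1, 49.6]
eef_rot: [3.141, 0.0, 1.802]
ft_force: [-3.3, 0.2, 19.5]
width: 49.8
finger_force: 34.3
```

{"op": "send_rows", "data": {"deltas": [{"rot":[0,0,0],"dp":[0,0,0.001],"claw":0.3},{"rot":[0,0,0],"dp":[0,0,0.001],"claw":0.2},{"rot":[0,0,0],"dp":[0,0,0.001],"claw":0},{"rot":[0,0,0],"dp":[0,0,0.001],"claw":0},{"rot":[0,0,0],"dp":[0,0,0.01],"claw":0},{"rot":[0,0,0],"dp":[0,0,0.04],"claw":0},{"rot":[0,0,0],"dp":[0,0,0.08],"claw":0},{"rot":[0,0,0],"dp":[0,0,0.12],"claw":0},{"rot":[0,0,0],"dp":[0,0,0.13],"claw":0}]}}

```text
t: 8.05
tcp_pos: [493.1, 89.2, 181.3]
eef_rot: [3.138, 0.0, 1.802]
ft_force: [0.8, 0.1, 0.1]
width: 85.5
finger_force: 0.0
```

```bash
python3 - <<'E'
from h import *
s=robot.state();print(s["t"],s["tcp_pos"],s["eef_rot"])
a=save("scene","pics/s3.png")
a=cv2.resize(a[120:300,270:440],None,fx=3,fy=3);cv2.imwrite("pics/c3.png",a[:,:,::-1])
E
```

```text
8.05 [493.1458602   89.18366637 181.27911681] [3.13841358e+00 3.82672148e-05 1.80178694e+00]
```

View pics/c3.png

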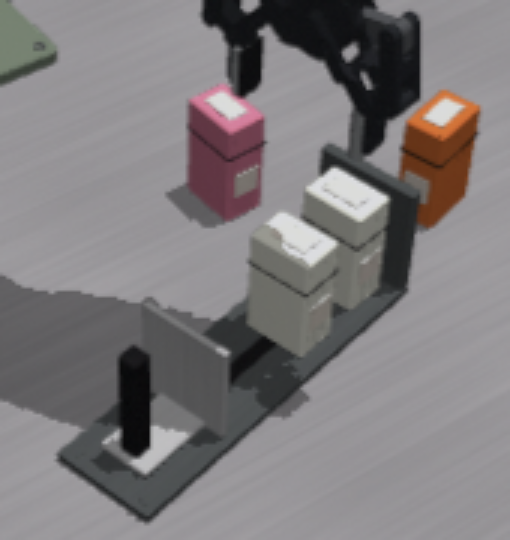

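Both boxes stand upright and aligned in the rack (slide box at crop (292,285), row box at (345,240)). Moving to the post.

{"op": "send_rows", "data": {"deltas": [{"rot":[0,0,0],"dp":[0.01,-0.04,0],"claw":0},{"rot":[0,0,0],"dp":[0.02,-0.09,0],"claw":0},{"rot":[0,0,0],"dp":[0.03,-0.13,0],"claw":0},{"rot":[0,0,0],"dp":[0.035,-0.15,0],"claw":0},{"rot":[0,0,0],"dp":[0.035,-0.15,-0.01],"claw":0},{"rot":[0,0,0],"dp":[0.035,-0.15,-0.05],"claw":0},{"rot":[0,0,0],"dp":[0.035,-0.15,-0.09],"claw":0},{"rot":[0,0,0],"dp":[0.035,-0.15,-0.115],"claw":0},{"rot":[0,0,0],"dp":[0.035,-0.15,-0.124],"claw":0},{"rot":[0,0,0],"dp":[0.035,-0.15,-0.124],"claw":0}]}}

```text
t: 9.35
tcp_pos: [527.3, -60.3, 54.6]
eef_rot: [-3.141, -0.0, 1.803]
ft_force: [-0.2, -0.5, 0.1]
width: 85.3
finger_force: 0.0
```

{"op": "send_rows", "data": {"deltas": [{"rot":[0,0,0],"dp":[0,0,0],"claw":0.5},{"rot":[0,0,0],"dp":[0,0,0],"claw":0.6},{"rot":[0,0,0],"dp":[0,0,0],"claw":0.7},{"rot":[0,0,0],"dp":[0,0,0],"claw":0.8},{"rot":[0,0,0],"dp":[0,0,0],"claw":0.9},{"rot":[0,0,0],"dp":[0,0,0],"claw":0.95},{"rot":[0,0,0],"dp":[0,0,0],"claw":0.95},{"rot":[0,0,0],"dp":[0,0,0],"claw":0.95}], "newtons": 25}}

```text
t: 10.35
tcp_pos: [525.6, -61.6, 54.9]
eef_rot: [-3.137, 0.0, 1.802]
ft_force: [-14.1, -3.2, 11.3]
width: 15.6
finger_force: 27.5
```

{"op": "send_rows", "data": {"deltas": [{"rot":[0,0,0],"dp":[-0.003,0.004,0],"claw":0.95},{"rot":[0,0,0],"dp":[-0.005,0.012,0],"claw":0.95},{"rot":[0,0,0],"dp":[-0.007,0.022,0],"claw":0.95},{"rot":[0,0,0],"dp":[-0.009,0.032,0],"claw":0.95},{"rot":[0,0,0],"dp":[-0.011,0.04,0],"claw":0.95},{"rot":[0,0,0],"dp":[-0.0135,0.05,0],"claw":0.95},{"rot":[0,0,0],"dp":[-0.0145,0.055,0],"claw":0.95},{"rot":[0,0,0],"dp":[-0.015,0.058,0],"claw":0.95},{"rot":[0,0,0],"dp":[-0.015,0.058,0],"claw":0.95},{"rot":[0,0,0],"dp":[-0.015,0.058,0],"claw":0.95}]}}

```text
t: 11.6
tcp_pos: [511.4, -2.1, 54.9]
eef_rot: [-3.139, -0.0, 1.803]
ft_force: [-8.2, -0.5, 9.8]
width: 16.1
finger_force: 27.8
```

{"op": "send_rows", "data": {"deltas": [{"rot":[0,0,0],"dp":[-0.002,0.005,0],"claw":0.95},{"rot":[0,0,0],"dp":[-0.003,0.009,0],"claw":0.95},{"rot":[0,0,0],"dp":[-0.004,0.013,0],"claw":0.95},{"rot":[0,0,0],"dp":[-0.005,0.017,0],"claw":0.95},{"rot":[0,0,0],"dp":[-0.006,0.021,0],"claw":0.95},{"rot":[0,0,0],"dp":[-0.007,0.025,0],"claw":0.95},{"rot":[0,0,0],"dp":[-0.008,0.029,0],"claw":0.95},{"rot":[0,0,0],"dp":[-0.009,0.033,0],"claw":0.95},{"rot":[0,0,0],"dp":[-0.01,0.037,0],"claw":0.95},{"rot":[0,0,0],"dp":[-0.011,0.04,0],"claw":0.95}]}}

```text
t: 12.85
tcp_pos: [501.8, 37.7, 54.9]
eef_rot: [3.141, -0.0, 1.802]
ft_force: [2.4, -2.6, 4.9]
width: 15.3
finger_force: 27.0
```

{"op": "send_rows", "data": {"deltas": [{"rot":[0,0,0],"dp":[-0.0005,0.002,0],"claw":0.95},{"rot":[0,0,0],"dp":[-0.001,0.004,0],"claw":0.95},{"rot":[0,0,0],"dp":[-0.0014,0.006,0],"claw":0.95},{"rot":[0,0,0],"dp":[-0.0014,0.006,0],"claw":0.95}]}}

```text
t: 13.35
tcp_pos: [500.4, 43.5, 54.9]
eef_rot: [3.141, -0.0, 1.802]
ft_force: [1.6, -0.6, 6.6]
width: 15.9
finger_force: 27.3
```

{"op": "send_rows", "data": {"deltas": [{"rot":[0,0,0],"dp":[-0.0004,0.0015,0],"claw":0.95},{"rot":[0,0,0],"dp":[-0.0007,0.003,0],"claw":0.95},{"rot":[0,0,0],"dp":[-0.001,0.0045,0],"claw":0.95},{"rot":[0,0,0],"dp":[-0.0012,0.005,0],"claw":0.95},{"rot":[0,0,0],"dp":[-0.0012,0.005,0],"claw":0.95}]}}

```text
t: 13.98
tcp_pos: [499.3, 48.2, 54.9]
eef_rot: [3.141, 0.0, 1.802]
ft_force: [2.9, -1.4, 5.3]
width: 15.5
finger_force: 27.3
```

{"op": "send_rows", "data": {"deltas": [{"rot":[0,0,0],"dp":[-0.0002,0.001,0],"claw":0.95},{"rot":[0,0,0],"dp":[-0.0005,0.002,0],"claw":0.95},{"rot":[0,0,0],"dp":[-0.0005,0.002,0],"claw":0.95}]}}

```text
t: 14.35
tcp_pos: [498.8, 50.3, 54.9]
eef_rot: [3.141, 0.0, 1.802]
ft_force: [3.2, -2.6, 4.5]
width: 15.5
finger_force: 27.3
```

{"op": "send_rows", "data": {"deltas": [{"rot":[0,0,0],"dp":[-0.0002,0.001,0],"claw":0.95},{"rot":[0,0,0],"dp":[-0.0005,0.002,0],"claw":0.95},{"rot":[0,0,0],"dp":[-0.0005,0.002,0],"claw":0.95}]}}

```text
t: 14.72
tcp_pos: [498.4, 51.9, 54.9]
eef_rot: [3.141, 0.0, 1.802]
ft_force: [3.1, -3.8, 6.0]
width: 16.2
finger_force: 27.2
```

```bash
python3 - <<'E'
from h import *
s=robot.state();print(s["t"],s["tcp_pos"],s["ft_force"])
a=save("scene","pics/s4.png")
a=cv2.resize(a[120:300,270:440],None,fx=3,fy=3);cv2.imwrite("pics/c4.png",a[:,:,::-1])
E
```

```text
14.725 [498.36701149  51.93653844  54.91108502] [ 3.12396212 -3.80310354  6.03266339]
```

View pics/c4.png

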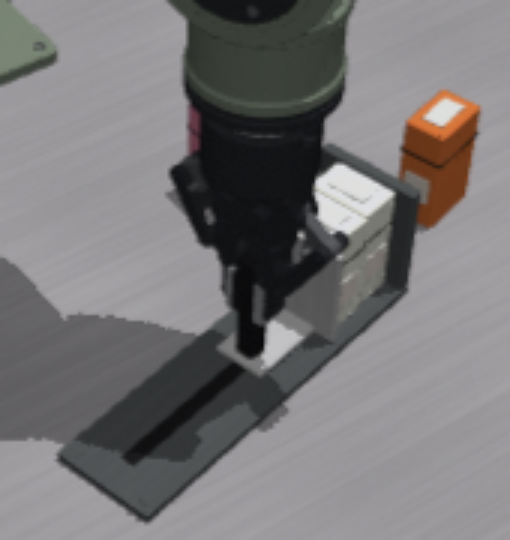

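The boxes are together and upright (crop (355,200)), but a small gap to the wall may remain. I keep pushing in small steps until the force rises.

{"op": "send_rows", "data": {"deltas": [{"rot":[0,0,0],"dp":[-0.0002,0.001,0],"claw":0.95},{"rot":[0,0,0],"dp":[-0.0005,0.002,0],"claw":0.95},{"rot":[0,0,0],"dp":[-0.0005,0.002,0],"claw":0.95}]}}

```text
t: 15.15
tcp_pos: [498.4, 52.0, 54.9]
eef_rot: [3.141, 0.003, 1.8]
ft_force: [8.7, -17.4, 3.7]
width: 16.0
finger_force: 27.0
```

{"op": "send_rows", "data": {"deltas": [{"rot":[0,0,0],"dp":[-0.0002,0.001,0],"claw":0.95},{"rot":[0,0,0],"dp":[-0.0004,0.0015,0],"claw":0.95},{"rot":[0,0,0],"dp":[-0.0004,0.0015,0],"claw":0.95}]}}

```text
t: 15.52
tcp_pos: [498.3, 52.0, 54.9]
eef_rot: [3.141, 0.005, 1.798]
ft_force: [11.7, -27.2, 1.8]
width: 15.6
finger_force: 26.8
```

The stop is blocked by the boxes and wall at 27 N, so it is snug. I relieve the load, release and rise.

{"op": "send_rows", "data": {"deltas": [{"rot":[0,0,0],"dp":[0.0003,-0.0015,0],"claw":0.95},{"rot":[0,0,0],"dp":[0.0006,-0.003,0],"claw":0.95},{"rot":[0,0,0],"dp":[0.0006,-0.003,0],"claw":0.8},{"rot":[0,0,0],"dp":[0.0006,-0.003,0],"claw":0.4},{"rot":[0,0,0],"dp":[0.0006,-0.003,0],"claw":0},{"rot":[0,0,0],"dp":[0.0006,-0.003,0],"claw":0},{"rot":[0,0,0],"dp":[0.0006,-0.003,0],"claw":0}]}}

```text
t: 16.4
tcp_pos: [497.6, 52.6, 54.8]
eef_rot: [-3.141, -0.0, 1.802]
ft_force: [-1.2, -0.5, -0.3]
width: 85.3
finger_force: 0.0
```

{"op": "send_rows", "data": {"deltas": [{"rot":[0,0,0],"dp":[0,0,0.02],"claw":0},{"rot":[0,0,0],"dp":[0,0,0.06],"claw":0},{"rot":[0,0,0],"dp":[0,0,0.1],"claw":0},{"rot":[0,0,0],"dp":[0,0,0.14],"claw":0},{"rot":[0,0,0],"dp":[0,-0.05,0.15],"claw":0},{"rot":[0,0,0],"dp":[0,-0.1,0.15],"claw":0},{"rot":[0,0,0],"dp":[0,-0.15,0.15],"claw":0},{"rot":[0,0,0],"dp":[0,-0.2,0.15],"claw":0},{"rot":[0,0,0],"dp":[0,-0.2,0.15],"claw":0}]}}

```text
t: 17.52
tcp_pos: [496.9, -151.0, 204.4]
eef_rot: [-3.141, 0.001, 1.797]
ft_force: [-0.4, 1.6, -0.5]
width: 85.3
finger_force: 0.0
```

```bash
python3 - <<'E'
from h import *
s=robot.state();print(s["t"],s["tcp_pos"],s["ft_force"],s["width"])
a=save("scene","pics/s5.png");b=save("top","pics/t5.png")
a=cv2.resize(a[120:300,270:440],None,fx=2.5,fy=2.5);b=cv2.resize(b[215:305,175:300],None,fx=2.6,fy=2.6)
c=np.zeros((450,760,3),np.uint8);c[:,:425]=a;c[:234,430:755]=b;cv2.imwrite("pics/c5.png",c[:,:,::-1])
E
```

```text
17.525 [ 496.90380655 -151.01753271  204.44611491] [-0.37576861  1.58646203 -0.47445639] 85.27697231791703
```

View pics/c5.png

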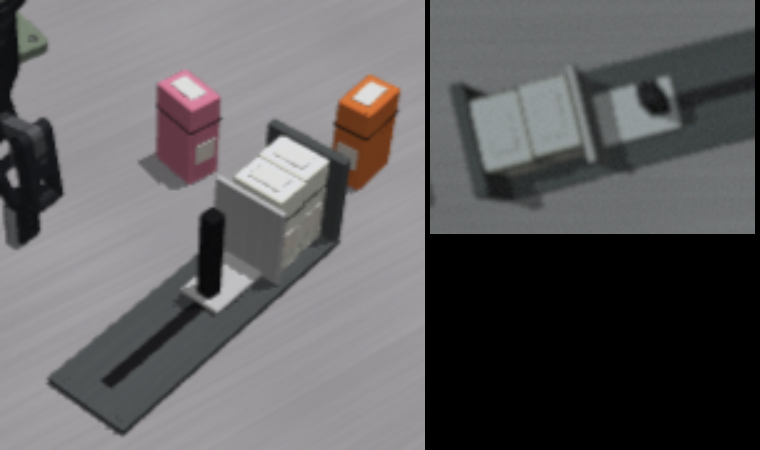

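Both boxes stand square and snug between wall and stop (top crop (500,130) and (550,115), stop plate at (585,115)). The gripper is clear, so I hand in.

{"op": "send_rows", "data": {"deltas": [{"rot":[0,0,0],"dp":[0,0,0],"claw":0},{"rot":[0,0,0],"dp":[0,0,0],"claw":0}]}}

```text
t: 17.88
tcp_pos: [497.8, -146.5, 204.9]
eef_rot: [3.142, -0.0, 1.803]
ft_force: [-0.9, -0.3, -0.5]
width: 85.4
finger_force: 0.0
```

```bash
python3 -c "
from h import *
print(robot.job_done())"
```

```text
the job is handed in; nothing more can be done
None
```

The slim slide box now stands upright in the rack beside the row box, with the stop slid up snug and the gripper clear; I handed the job in at about 18 s, and the hand-in call returned no verdict.

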